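# Free the locked tote from the pile of parts cases

### The arm

A 7-joint arm with a two-finger parallel gripper is mounted at the origin on the work surface. World frame = base frame: x ahead of the robot, y to its left, z up, the work surface at z = 0. Lengths are in mm, angles in rad, forces in N, time in s.
With the tool pointing down it reaches from about 350 to 775 mm from the base axis. Payload 3.1 kg.
Tool frame: the origin (TCP) lies where the fingers leave the gripper's body, on its centre line; the fingertips stand 73 mm ahead of it and the grasp point (between the pads) lies 54 mm ahead of it; z points along the fingers, y is the line along which they close (so a half turn about z gives the same grasp; the last joint's range is limited). The gripper opens to 85 mm and grips with 20 to 120 N. Pads are 22 mm wide; open, the fingers measure 114 mm over their backs; the gripper's body (76 mm by 85 mm) begins 54 mm behind the grasp point. The pads swing forward as they close: fully open they stand 13 mm farther back than shut.
Start: joints at [-1.319, 0.311, 0.014, 1.512, -0.004, 1.319, -0.027], TCP at [159.246, 526.456, 303.904] pointing down, gripper open.
Joint ranges: [-2.7, 2.7], [-0.3, 1.91], [-1.27, 1.3], [0.12, 2.57], [-1.44, 4.58], [0.2, 2.03], [-3.05, 3.05]. Speed limits (rad/s): [2.79, 2.79, 3.14, 3.14, 3.14, 3.14, 3.14].

### API

Orientations are given as a unit quaternion [w, x, y, z].
In Python, from cell import state, capture, camera_params, close_job gives the robot as it stands. The module is installed in compiled form; this text tells all that it offers.
- The arm moves only by the tool step_arm, never from a script. Its argument "rows" is a list of rows, each a list of 7 numbers: the shift along the tool's x, y, z scaled (see below), then the turn, a rotation vector about the tool's x, y, z scaled (see below), then the closure, from -1 (fully open) to 1 (shut). In form: [[tx, ty, tz, ax, ay, az, hand], ...]. A call has exactly 5 rows; each row shifts and turns the commanded pose from where the row before left it, along the tool's axes as they then stand; what a row does not reach is not made up. The controller multiplies each number of a shift by 500 mm and each number of a turn by 30 degrees. A row lasts 1/12 s, in which the tool goes at most 41.7 mm and 7.16 degrees, less where a joint would pass 70% of its speed; a pose out of reach is approached as far as the arm can. A call with a number of a shift or a turn outside -1 to 1 is refused whole. A call with a gripper value outside its range is refused whole. The fingers move at their own pace and stop on an object; "force" is the grip in N (left out, the last holds). Time passes only in rows, so rows that do not move let the fingers close, or fill a call up. It gives the time, the measured TCP pose, the force, the opening and the grip force at its end, in the units of the state.
- state(): the state, without advancing time (a new reading comes with each control period).
- capture(name): name is "scene" or "top" or "wrist"; returns the picture (400x640x3 uint8, red, green, blue); there is no depth.
- camera_params(name): a dict with "fx", "fy", "cx", "cy" (pixels), "origin" and "orientation" of the camera in the world; the wrist camera has in their place "T_tool_cam" (4x4, takes a point from camera to tool coordinates, whose origin is the TCP and whose axes are the flange's). Camera axes: x right, y down, z forward; pixel columns grow to the right and rows downward; lengths in mm; the calibration is good to about 2 mm. The wrist camera is an equidistant fisheye: a pixel r from the principal point sees the ray r / f radians off the axis. A picture is of the moment at which its call begins: read the wrist's pose just before it. camera_params takes no time and is no camera call.
- close_job(): hands the job in; it is judged then, once.
The state is a dict: "time": time; "qpos": joint angles; "qd": joint speeds; "joint_torque": joint torques, N m; "tool_pos": TCP position; "eef_rot": TCP orientation; "ft_force": force on the tool from outside, world axes, zero at the start; "ft_torque": the same for the moment, N m; "width": finger opening in mm; "finger_force": force on a finger pad.
Only numpy, scipy, OpenCV 4.12 (cv2) and the standard library are available. Lean on these libraries where they do the work, as an engineer would, in place of code of your own. Each camera call takes 0.05 s, during which the arm holds its last target. There are 200 camera calls.

### The job

The open parts tote with the bar handle is locked into the lid of the case pile by hidden lugs: it must first be slid along its handle, as far as it will go, towards the one end that releases it (the other end is blocked after a few millimetres, and you cannot see which is which), and only then lifts off. Find the free end by feel without wrenching the tote against its lock, lift it off, and set it down gently, upright and with the pump and the valve still in it, in the middle of the rubber mat. Leave the screwdriver, the screw dish and the motor where they are.

Things in the scene. Friction and masses are not known exactly. Their poses are not given: they have to be found in the camera images.
- tote: Loose open grey tote, 112 (x) x 172 (y) mm, 0.45 to 0.8 kg with contents. Origin: centre of the underside of its runners; z up. Floor top 20 mm above the origin; walls 4 mm thick, up to 56 mm; end walls' outer faces at y = +-86 mm. Bridge handle along y over the middle. Hidden lugs under its middle (60 x 24 mm, x by y) sit below two hooks of the case lid.
- tote_bar (a point): Centre of the tote's handle bar: 14 x 14 mm, 100 mm long, along the tote's y, 92 mm above the tote's origin, on two posts 10 mm thick at y = +-45 mm.
- stack: Fixed pile of two black cases, 150 (x) x 250 (y) mm. Origin: centre of its underside, on the bench. The tote slides along the pile's y on the lid, 130 mm above the origin, inside a rim 14 mm high. Hooks hold the tote within 22 mm of the lid's middle (it starts within 3 mm). Along y it is blocked after 8 mm one way; the other way (+y or -y, hidden) it goes to 32 mm and is then free to lift.
- mat: Black rubber repair mat, fixed, 220 (x) x 300 (y) x 3 mm. Origin: centre of its underside; its top is 3 mm above.
- pump: Small steel pump, 32 x 48 mm with a 12 mm spout, 30 mm high, lying loose in the tote on one side of the handle. Origin: centre of its underside.
- valve: Small brass valve, 28 mm across, 24 mm high, loose in the tote on the other side of the handle. Origin: centre of its underside.
- screwdriver: Screwdriver, 190 mm long, lying on the bench beyond the mat: a bystander. Origin: under its middle.
- screw_dish: Steel dish, 64 mm across, 28 mm high, on the robot's side of the mat: a bystander.
- motor: Upright motor, 52 mm across, 68 mm high, on the robot's side of the pile: a bystander.
Things that resemble listed ones, but are neither listed nor needed, are in the scene too. What is shaped like the tote but orange is not meant. Leave any pink look-alike of the pump alone.

How it is judged (in metres and radians):
On the way:
1. the tote is lifted at least 30 mm clear of the lid (z of tote in the frame of stack above 0.16 m), for 0.2 s.
At the end, for the whole second after the job is handed in: The tote stands upright (within 0.08 rad) and at rest on the mat, its centre within 50 mm of the mat's centre, with the pump and the valve inside its walls; any heading will do (horizontal distance between tote and mat below 0.05 m and z of tote in the frame of mat below 0.008 m and angle between tote's own z axis and vertical below 0.08 rad and linear speed of tote below 0.02 m/s and x of pump in the frame of tote between -0.056 and 0.056 m and y of pump in the frame of tote between -0.086 and 0.086 m and z of pump in the frame of tote between 0.01 and 0.06 m and x of valve in the frame of tote between -0.056 and 0.056 m and y of valve in the frame of tote between -0.086 and 0.086 m and z of valve in the frame of tote between 0.01 and 0.06 m); the robot touches nothing.
It fails at once if the tote is wrenched against its lock (more than 90 N between tote and pile) (contact force between tote and stack above 90 N).
It fails at once if the tote is dropped or banged onto the mat (more than 100 N) (contact force between tote and mat above 100 N).
It fails at once if the tote is tipped by more than 0.4 rad (angle between tote's own z axis and vertical above 0.4 rad).
It fails at once if the screwdriver, the dish or the motor is moved by more than 40 mm (distance of any of screwdriver, screw_dish, motor from where it was at the start of the episode above 0.04 m).
It also fails if it takes over 58 s, if anything falls off the work surface, if the arm or the gripper's body presses on something with over 40 N, if the wrist force passes 120 N, or if a joint passes its speed limit or range.

## Working session

There is one attempt and no reset: what is moved stays moved. The work goes in short steps, Python scripts to look and compute and a tool call to move; the robot and the scene stay as the last step left them, time stands still between calls to the robot, and variables do not carry over. Pictures are saved under pics/ and viewed, at most 10 in all, crops included, and the job is handed in when it is done.

Besides the shell and the picture viewer there is one more tool, called as name(argument=value, ...) on one line, values as JSON. step_arm: Moves the arm, as the interface text tells. Its arguments: {"type":"object","properties":{"rows":{"type":"array","items":{"type":"array","items":{"type":"number"}}},"force":{"type":"number"}},"required":["rows"]}

```bash
mkdir -p pics; python3 - <<'E'
from cell import *
import cv2,json
for n in("scene","top"):
    cv2.imwrite(f"pics/{n}0.png",capture(n)[:,:,::-1]); print(n,camera_params(n))
print(camera_params("wrist")); s=state(); print(s)
E
```

```text
scene {'fx': 500.7579334187174, 'fy': 500.7579334187174, 'cx': 318.6781611499041, 'cy': 201.36417549136652, 'origin': array([1377.00019628, -446.80579564, 1313.89512205]), 'orientation': array([-0.31929301,  0.82593626,  0.43356834, -0.16703225])}
top {'fx': 452.31041890067934, 'fy': 452.31041890067934, 'cx': 317.1026865302828, 'cy': 193.89719349663457, 'origin': array([ 234.52737695,  163.17566402, 1405.88418714]), 'orientation': array([ 0.07843201, -0.67311665,  0.73062636, -0.08335171])}
{'fx': 309.70691628693146, 'fy': 309.70691628693146, 'cx': 315.748102995685, 'cy': 195.7203799281949, 'T_tool_cam': array([[-7.30790803e-04, -9.57062606e-01, -2.89880379e-01,
         7.49998806e+01],
       [ 9.99999654e-01, -5.84447697e-04, -5.91407792e-04,
         2.06490523e-01],
       [ 3.96594362e-04, -2.89880711e-01,  9.57062702e-01,
        -7.10533976e+01],
       [ 0.00000000e+00,  0.00000000e+00,  0.00000000e+00,
         1.00000000e+00]])}
{'time': 0.1, 'qpos': array([-1.31871492,  0.3116861 ,  0.01400721,  1.51290892, -0.00440517,
        1.31918334, -0.02720466]), 'qd': array([-0.00174629, -0.00120103, -0.00057958, -0.00297781, -0.00013007,
       -0.00070568, -0.00061532]), 'joint_torque': array([ 6.44475531e-04, -3.80855012e+01,  1.46641438e-01, -2.31247258e+01,
        1.22737614e-02,  8.00008391e-03,  1.43540348e-05]), 'tool_pos': array([159.1076476 , 525.96391369, 302.90244325]), 'eef_rot': array([-1.13070907e-04,  1.46334764e-01,  9.89234540e-01, -1.07150142e-03]), 'ft_force': array([ 0.93638338, -0.56053441,  0.81594282]), 'ft_torque': array([-0.00788449, -0.00558869,  0.006171  ]), 'finger_force': 0.0, 'width': 85.47492846444283}
```

View pics/top0.png

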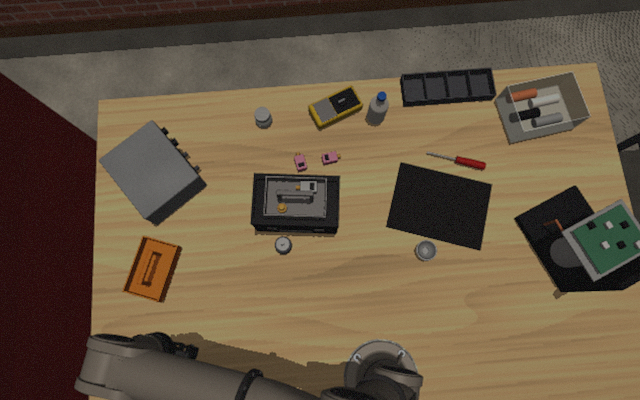

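View pics/scene0.png

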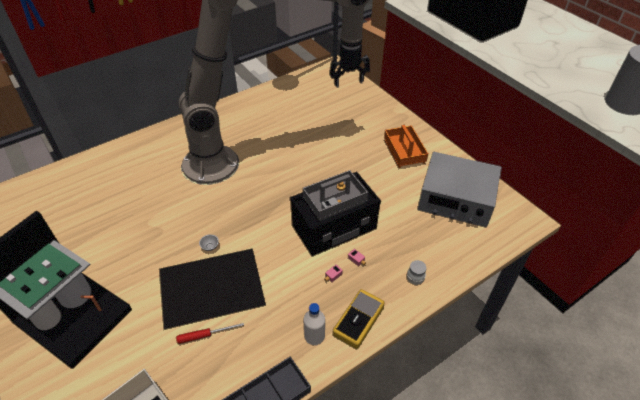

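The top view shows the pile at about (296,203), with the tote's bar near (295,192). The mat is at (439,206), the motor at (283,244), the dish at (426,251) and the screwdriver at (457,160). Image up is +x and left is +y.

```bash
cat > h.py <<'E'
import numpy as np,cv2
from cell import *
from scipy.spatial.transform import Rotation as R
def ray(n,uv):
    p=camera_params(n); q=p["orientation"]
    d=np.c_[(np.atleast_2d(uv)-[p["cx"],p["cy"]])/[p["fx"],p["fy"]],np.ones(len(np.atleast_2d(uv)))]
    return p["origin"],R.from_quat(np.r_[q[1:],q[0]]).apply(d)
def onplane(n,uv,z):
    o,d=ray(n,uv); return o+d*((z-o[2])/d[:,2])[:,None]
def proj(n,X):
    p=camera_params(n); q=p["orientation"]
    c=R.from_quat(np.r_[q[1:],q[0]]).inv().apply(np.atleast_2d(X)-p["origin"])
    return c[:,:2]/c[:,2:]*[p["fx"],p["fy"]]+[p["cx"],p["cy"]]
E
python3 - <<'E'
from h import *
im=cv2.imread("pics/top0.png"); g=im.max(2)
m=((g<48)*255).astype(np.uint8)
m=cv2.morphologyEx(m,cv2.MORPH_OPEN,np.ones((3,3)))
for c in cv2.findContours(m,cv2.RETR_EXTERNAL,cv2.CHAIN_APPROX_NONE)[0]:
    x,y,w,h=cv2.boundingRect(c)
    if w>60 and h>40 and y>100 and 200<x<420:
        b=cv2.boxPoints(cv2.minAreaRect(c)); print(x,y,w,h,b.round(1).tolist())
        z=3 if x>350 else 144
        P=onplane("top",b,z); print(P.round(1).tolist(),P.mean(0).round(1))
        e=P[1]-P[0];f=P[2]-P[1]; print(np.hypot(*e[:2]),np.hypot(*f[:2]),np.arctan2(e[1],e[0]),np.arctan2(f[1],f[0]))
a=cv2.resize(im[165:240,245:345],None,fx=7,fy=7,interpolation=cv2.INTER_CUBIC)
b=cv2.convertScaleAbs(a,alpha=1.5,beta=20); cv2.imwrite("pics/c0.png",b)
E
```

```text
329 358 84 42 [[329.0, 358.0], [412.0, 358.0], [412.0, 399.0], [329.0, 399.0]]
[[82.3, 147.1, 144.0], [64.5, -71.2, 144.0], [-35.3, -58.3, 144.0], [-17.9, 155.9, 144.0]] [ 23.4  43.4 144. ]
219.09999797586508 100.62241012662182 -1.6521260404093865 3.012329420190565
251 174 88 60 [[250.60000610351562, 230.89999389648438], [252.1999969482422, 173.6999969482422], [338.79998779296875, 176.0], [337.29998779296875, 233.3000030517578]]
[[437.2, 337.2, 144.0], [603.8, 324.7, 144.0], [576.2, 75.3, 144.0], [410.6, 95.0, 144.0]] [507.  208.1 144. ]
167.09130114966723 250.91968148573716 -0.07501466872336886 -1.6810893822166575
387 163 104 87 [[384.79998779296875, 226.8000030517578], [400.3999938964844, 162.3000030517578], [494.70001220703125, 185.10000610351562], [479.1000061035156, 249.60000610351562]]
[[438.3, -62.7, 3.0], [643.7, -137.3, 3.0], [543.5, -428.3, 3.0], [343.7, -345.3, 3.0]] [ 492.3 -243.4    3. ]
218.5204371511299 307.7914755384259 -0.34813621781479553 -1.9025797612536985
```

View pics/c0.png

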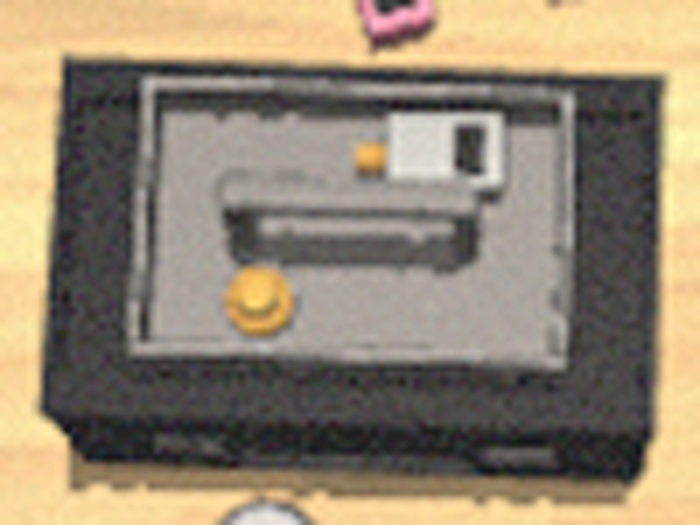

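The crop shows the tote's wall corners at (143,75), (573,90), (566,370) and (130,355) in crop pixels. The bar runs from about (218,190) to (480,203), with the pump upper right and the valve lower left.

```bash
python3 - <<'E'
from h import *
f=lambda a:np.array(a)/7+[245-.43,165-.43]
for nm,c,z in(("tote",[(143,75),(573,90),(566,370),(130,355)],186),("stack",[(65,60),(662,75),(650,440),(45,410)],144),("bar",[(218,192),(482,203)],229)):
    P=onplane("top",f(c),z)[:,:2]; d=P[1]-P[0]
    print(nm,P.round(1).tolist(),P.mean(0),np.arctan2(d[1],d[0]),np.hypot(*d),np.hypot(*(P[2]-P[1])) if len(P)>2 else "")
P=onplane("top",f([(218,192),(482,203)]),229); q=proj("scene",P);print("scene",q)
im=cv2.imread("pics/scene0.png"); a=cv2.resize(im[165:255,280:390],None,fx=7,fy=6.66,interpolation=cv2.INTER_CUBIC)
cv2.imwrite("pics/c1.png",cv2.convertScaleAbs(a,alpha=1.5,beta=20))
s=state(); r=R.from_quat(np.r_[s["eef_rot"][1:],s["eef_rot"][0]]); print(r.as_matrix().round(3))
E
```

```text
tote [[583.9, 283.8], [563.6, 113.1], [450.9, 125.6], [470.8, 295.1]] [517.31277457 204.38072176] -1.6891853336574305 171.9090187797699 113.4010404932565
stack [[605.0, 319.7], [578.3, 74.1], [427.1, 93.0], [459.3, 335.1]] [517.43086618 205.49951479] -1.6791330450654043 247.05676135531746 152.37470954999034
bar [[522.9, 253.5], [510.4, 153.3]] [516.64369546 203.40619093] -1.6957369592983063 100.99696144792932 
scene [[347.85618471 173.62982921]
 [318.78025298 184.45854797]]
[[-0.957  0.29  -0.001]
 [ 0.29   0.957 -0.002]
 [-0.    -0.002 -1.   ]]
```

View pics/c1.png

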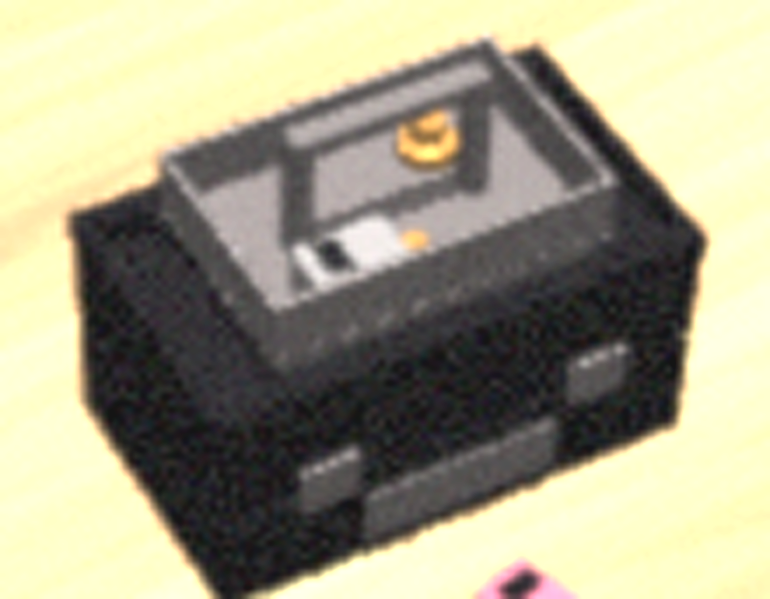

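The bar agrees in both views to within about 2 px. Estimates so far:

| Item | Position (mm) | Yaw (rad) |
|---|---|---|
| Tote and pile | (517, 204) | -0.117 |
| Mat | (492, -243) | – |

I'll move above the tote first, then turn.

step_arm(rows=[[-0.058,-0.027,-0.016,0,0,0,-1],[-0.058,-0.027,-0.016,0,0,0,-1],[-0.058,-0.027,-0.016,0,0,0,-1],[-0.058,-0.027,-0.016,0,0,0,-1],[-0.058,-0.027,-0.016,0,0,0,-1]])

```text
time: 0.52
tool_pos: [279.3, 418.5, 343.8]
eef_rot: [-0.0, 0.146, 0.989, -0.001]
ft_force: [0.6, 0.2, -0.0]
width: 85.2
finger_force: 0.0
```

step_arm(rows=[[-0.058,-0.027,0,0,0,0,-1],[-0.058,-0.027,0,0,0,0,-1],[-0.058,-0.027,0,0,0,0,-1],[-0.058,-0.027,0,0,0,0,-1],[-0.058,-0.027,0,0,0,0,-1]])

```text
time: 0.93
tool_pos: [398.4, 311.9, 343.5]
eef_rot: [-0.0, 0.146, 0.989, -0.0]
ft_force: [-0.8, 0.0, 0.1]
width: 85.0
finger_force: 0.0
```

step_arm(rows=[[-0.058,-0.027,0,0,0,0,-1],[-0.058,-0.027,0,0,0,0,-1],[-0.058,-0.027,0,0,0,0,-1],[-0.058,-0.027,0,0,0,0,-1],[-0.058,-0.027,0,0,0,0,-1]])

```text
time: 1.35
tool_pos: [517.7, 205.5, 343.4]
eef_rot: [-0.0, 0.146, 0.989, -0.0]
ft_force: [0.5, 0.1, -0.1]
width: 85.4
finger_force: 0.0
```

step_arm(rows=[[0,0,0,0,0,0.22,-1],[0,0,0,0,0,0.22,-1],[0,0,0,0,0,0.22,-1],[0,0,0,0,0,0.22,-1],[0,0,0,0,0,0.22,-1]])

```text
time: 1.77
tool_pos: [516.8, 206.5, 343.2]
eef_rot: [-0.001, 0.424, 0.906, -0.001]
ft_force: [0.7, 0.2, -0.5]
width: 85.4
finger_force: 0.0
```

step_arm(rows=[[0,0,0,0,0,0.22,-1],[0,0,0,0,0,0.22,-1],[0,0,0,0,0,0.22,-1],[0,0,0,0,0,0.22,-1],[0,0,0,0,0,0.22,-1]])

```text
time: 2.18
tool_pos: [516.7, 206.7, 343.3]
eef_rot: [-0.0, 0.664, 0.748, -0.001]
ft_force: [-0.1, -0.4, -0.3]
width: 85.4
finger_force: 0.0
```

step_arm(rows=[[0,0,0,0,0,0.22,-1],[0,0,0,0,0,0.22,-1],[0,0,0,0,0,0,-1],[0,0,0,0,0,0,-1],[0,0,0,0,0,0,-1]])

```text
time: 2.6
tool_pos: [516.8, 206.7, 343.6]
eef_rot: [-0.0, 0.742, 0.67, -0.0]
ft_force: [-1.2, 0.3, 0.2]
width: 85.3
finger_force: 0.0
```

```bash
python3 - <<'E'
from h import *
s=state(); im=capture("wrist")[:,:,::-1]; cv2.imwrite("pics/w0.png",im)
np.save("w0.npy",np.r_[s["tool_pos"],s["eef_rot"]]); print(s["tool_pos"],s["eef_rot"],s["qpos"].round(2))
E
```

```text
[516.81086905 206.74244369 343.61200023] [-1.13452755e-04  7.42454553e-01  6.69896363e-01 -2.94090221e-04] [-0.81  0.33  0.55  1.43 -0.17  1.42 -0.36]
```

View pics/w0.png

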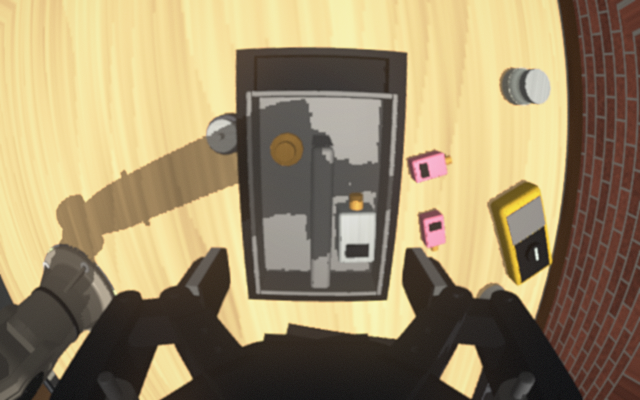

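The wrist view shows the bar from about (322,137) to (320,286), nearly along the tool's x axis. The rim and tote edges are also clear.

```bash
python3 - <<'E'
from h import *
def wplane(pose,uv,z):
    p=camera_params("wrist");T=p["T_tool_cam"];q=pose[3:]
    Rt=R.from_quat(np.r_[q[1:],q[0]]).as_matrix(); a=(np.atleast_2d(uv)-[p["cx"],p["cy"]])/p["fx"]
    t=np.hypot(*a.T)[:,None]; d=np.c_[np.sin(t)*a/t,np.cos(t)]
    o=pose[:3]+Rt@T[:3,3]; D=d@(Rt@T[:3,:3]).T
    return o+D*((z-o[2])/D[:,2])[:,None]
P=np.load("w0.npy")
for n,c,z in(("bar",[(322,137),(320,287)],229),("tote",[(248,93),(397,96),(387,298),(250,297)],186),("stack",[(237,49),(407,52)],144)):
    X=wplane(P,c,z)[:,:2]; print(n,X.round(1).tolist(),X.mean(0).round(1))
    for i in range(len(X)): d=X[i]-X[i-1]; print("  ",np.degrees(np.arctan2(d[1],d[0])).round(1),np.hypot(*d).round(1))
E
```

```text
bar [[525.1, 261.0], [513.6, 157.0]] [519.3 209. ]
   83.7 104.6
   -96.3 104.6
tote [[474.6, 295.6], [584.1, 282.5], [570.8, 108.0], [446.7, 122.1]] [519.1 202. ]
   80.9 175.7
   -6.8 110.2
   -94.4 175.0
   173.5 124.8
stack [[460.1, 339.4], [608.2, 322.2]] [534.2 330.8]
   173.4 149.0
   -6.6 149.0
```

step_arm(rows=[[-0.004,0.002,0.02,0,0,0.027,-1],[0,0,0.03,0,0,0,-1],[0,0,0.03,0,0,0,-1],[0,0,0.03,0,0,0,-1],[0,0,0.025,0,0,0,-1]])

```text
time: 3.07
tool_pos: [517.2, 204.1, 274.5]
eef_rot: [-0.0, 0.748, 0.664, -0.001]
ft_force: [0.2, -0.5, -0.2]
width: 85.7
finger_force: 0.0
```

step_arm(force=40, rows=[[0,0,0,0,0,0,1],[0,0,0,0,0,0,1],[0,0,0,0,0,0,1],[0,0,0,0,0,0,1],[0,0,0,0,0,0,1]])

```text
time: 3.48
tool_pos: [518.3, 204.7, 277.4]
eef_rot: [0.0, 0.748, 0.664, 0.001]
ft_force: [-0.4, 0.2, 0.1]
width: 25.4
finger_force: 0.0
```

step_arm(rows=[[0,0,0,0,0,0,1],[0,0,0,0,0,0,1],[0,0,0,0,0,0,1],[0,0,0,0,0,0,1],[0,0,0,0,0,0,1]])

```text
time: 3.9
tool_pos: [518.6, 204.7, 277.5]
eef_rot: [0.001, 0.748, 0.664, 0.001]
ft_force: [1.2, 0.0, 5.7]
width: 13.2
finger_force: 40.4
```

step_arm(rows=[[0.002,0,0,0,0,0,1],[0.002,0,0,0,0,0,1],[0.002,0,0,0,0,0,1],[0.002,0,0,0,0,0,1],[0.002,0,0,0,0,0,1]])

```text
time: 4.32
tool_pos: [518.9, 207.0, 277.4]
eef_rot: [0.001, 0.749, 0.663, -0.001]
ft_force: [0.2, -4.3, 7.8]
width: 13.5
finger_force: 40.8
```

step_arm(rows=[[0.002,0,0,0,0,0,1],[0.002,0,0,0,0,0,1],[0,0,0,0,0,0,1],[0,0,0,0,0,0,1],[0,0,0,0,0,0,1]])

```text
time: 4.73
tool_pos: [519.2, 209.2, 277.4]
eef_rot: [0.001, 0.749, 0.663, -0.0]
ft_force: [0.3, -3.5, 7.6]
width: 13.2
finger_force: 40.8
```

step_arm(rows=[[0.002,0,0,0,0,0,1],[0.002,0,0,0,0,0,1],[0.002,0,0,0,0,0,1],[0,0,0,0,0,0,1],[0,0,0,0,0,0,1]])

```text
time: 5.15
tool_pos: [519.5, 212.2, 277.5]
eef_rot: [0.001, 0.749, 0.663, -0.0]
ft_force: [0.5, -2.4, 7.3]
width: 13.3
finger_force: 40.8
```

step_arm(rows=[[0.002,0,0,0,0,0,1],[0.002,0,0,0,0,0,1],[0.002,0,0,0,0,0,1],[0,0,0,0,0,0,1],[0,0,0,0,0,0,1]])

```text
time: 5.57
tool_pos: [519.9, 215.2, 277.4]
eef_rot: [0.001, 0.749, 0.663, -0.001]
ft_force: [-0.1, -3.6, 7.0]
width: 13.5
finger_force: 40.8
```

step_arm(rows=[[0.002,0,0,0,0,0,1],[0.002,0,0,0,0,0,1],[0.002,0,0,0,0,0,1],[0,0,0,0,0,0,1],[0,0,0,0,0,0,1]])

```text
time: 5.98
tool_pos: [520.2, 218.2, 277.5]
eef_rot: [0.001, 0.749, 0.663, -0.001]
ft_force: [-0.8, -3.1, 6.6]
width: 13.1
finger_force: 40.8
```

step_arm(rows=[[0.002,0,0,0,0,0,1],[0.002,0,0,0,0,0,1],[0.002,0,0,0,0,0,1],[0,0,0,0,0,0,1],[0,0,0,0,0,0,1]])

```text
time: 6.4
tool_pos: [520.6, 221.1, 277.5]
eef_rot: [0.001, 0.749, 0.663, -0.001]
ft_force: [-0.0, -3.4, 6.3]
width: 13.0
finger_force: 40.8
```

step_arm(rows=[[0.003,0,0,0,0,0,1],[0.003,0,0,0,0,0,1],[0.003,0,0,0,0,0,1],[0.003,0,0,0,0,0,1],[0,0,0,0,0,0,1]])

```text
time: 6.82
tool_pos: [521.3, 227.3, 277.4]
eef_rot: [0.001, 0.749, 0.663, -0.0]
ft_force: [-0.1, -2.8, 6.8]
width: 13.2
finger_force: 40.8
```

step_arm(rows=[[0.003,0,0,0,0,0,1],[0.003,0,0,0,0,0,1],[0.002,0,0,0,0,0,1],[0,0,0,0,0,0,1],[0,0,0,0,0,0,1]])

```text
time: 7.23
tool_pos: [521.8, 231.1, 277.4]
eef_rot: [0.001, 0.749, 0.663, -0.0]
ft_force: [0.4, -3.8, 6.6]
width: 13.5
finger_force: 40.8
```

step_arm(rows=[[0.002,0,0,0,0,0,1],[0.002,0,0,0,0,0,1],[0.002,0,0,0,0,0,1],[0,0,0,0,0,0,1],[0,0,0,0,0,0,1]])

```text
time: 7.65
tool_pos: [522.2, 234.0, 277.4]
eef_rot: [0.001, 0.749, 0.663, -0.001]
ft_force: [-0.6, -3.8, 6.8]
width: 13.1
finger_force: 40.8
```

step_arm(rows=[[0.002,0,0,0,0,0,1],[0.002,0,0,0,0,0,1],[0,0,0,0,0,0,1],[0,0,0,0,0,0,1],[0,0,0,0,0,0,1]])

```text
time: 8.07
tool_pos: [522.4, 236.0, 277.4]
eef_rot: [0.001, 0.749, 0.663, -0.001]
ft_force: [0.2, -3.8, 6.3]
width: 13.5
finger_force: 40.8
```

step_arm(rows=[[0.002,0,0,0,0,0,1],[0.002,0,0,0,0,0,1],[0,0,0,0,0,0,1],[0,0,0,0,0,0,1],[0,0,0,0,0,0,1]])

```text
time: 8.48
tool_pos: [522.6, 238.0, 277.5]
eef_rot: [0.001, 0.749, 0.663, -0.001]
ft_force: [0.2, -3.3, 7.8]
width: 13.6
finger_force: 40.8
```

step_arm(rows=[[0.002,0,0,0,0,0,1],[0.002,0,0,0,0,0,1],[0,0,0,0,0,0,1],[0,0,0,0,0,0,1],[0,0,0,0,0,0,1]])

```text
time: 8.9
tool_pos: [522.9, 240.0, 277.5]
eef_rot: [0.001, 0.749, 0.663, -0.001]
ft_force: [-0.6, -4.1, 8.3]
width: 13.3
finger_force: 40.8
```

```bash
python3 - <<'E'
from h import *
im=capture("scene")[:,:,::-1]; w=capture("wrist")[:,:,::-1]
a=cv2.resize(im[150:260,280:400],(600,550),interpolation=cv2.INTER_CUBIC); 
b=cv2.resize(w[40:310,220:420],None,fx=.9,fy=2)
cv2.imwrite("pics/s1.png",np.hstack([cv2.convertScaleAbs(a,alpha=1.4,beta=15),cv2.resize(cv2.convertScaleAbs(b,alpha=1.4,beta=15),(200,550))]))
E
```

```text
(no output)
```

View pics/s1.png

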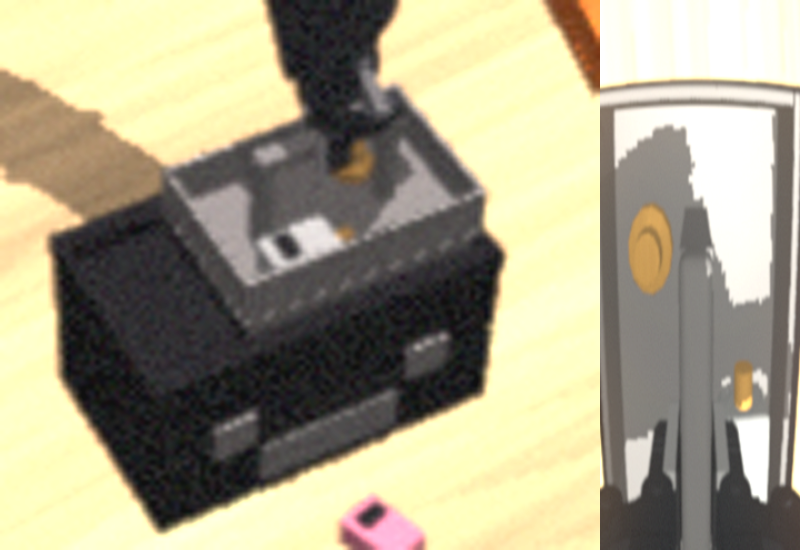

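The tote has followed the gripper, and its +y end is now almost at the pile's end, so +y is the free direction. I'll keep going gently until it stops.

step_arm(rows=[[0.002,0,0,0,0,0,1],[0.002,0,0,0,0,0,1],[0,0,0,0,0,0,1],[0,0,0,0,0,0,1],[0,0,0,0,0,0,1]])

```text
time: 9.42
tool_pos: [523.1, 241.9, 277.5]
eef_rot: [0.001, 0.749, 0.663, -0.001]
ft_force: [0.4, -4.2, 7.3]
width: 13.1
finger_force: 40.8
```

step_arm(rows=[[0.002,0,0,0,0,0,1],[0,0,0,0,0,0,1],[0,0,0,0,0,0,1],[0,0,0,0,0,0,1],[0,0,0,0,0,0,1]])

```text
time: 9.83
tool_pos: [523.3, 242.9, 277.5]
eef_rot: [0.001, 0.749, 0.663, -0.001]
ft_force: [0.2, -4.6, 7.5]
width: 13.0
finger_force: 40.8
```

step_arm(rows=[[0.002,0,0,0,0,0,1],[0.002,0,0,0,0,0,1],[0,0,0,0,0,0,1],[0,0,0,0,0,0,1],[0,0,0,0,0,0,1]])

```text
time: 10.25
tool_pos: [523.4, 243.9, 277.5]
eef_rot: [0.002, 0.749, 0.663, -0.001]
ft_force: [-0.9, -4.8, 7.2]
width: 13.4
finger_force: 40.9
```

step_arm(rows=[[0,0,-0.002,0,0,0,1],[0,0,-0.002,0,0,0,1],[0,0,-0.002,0,0,0,1],[0,0,0,0,0,0,1],[0,0,0,0,0,0,1]])

```text
time: 10.67
tool_pos: [522.8, 244.8, 278.1]
eef_rot: [0.001, 0.749, 0.663, -0.002]
ft_force: [1.8, -6.1, -1.5]
width: 12.8
finger_force: 39.6
```

step_arm(rows=[[0,0,-0.002,0,0,0,1],[0,0,-0.002,0,0,0,1],[0,0,-0.002,0,0,0,1],[0,0,0,0,0,0,1],[0,0,0,0,0,0,1]])

```text
time: 11.08
tool_pos: [521.5, 246.9, 280.9]
eef_rot: [-0.001, 0.748, 0.664, -0.002]
ft_force: [-0.9, -3.5, -6.8]
width: 13.1
finger_force: 39.0
```

step_arm(force=80, rows=[[0,0,-0.002,0,0,0,1],[0,0,-0.002,0,0,0,1],[0,0,-0.002,0,0,0,1],[0,0,-0.002,0,0,0,1],[0,0,0,0,0,0,1]])

```text
time: 11.5
tool_pos: [522.7, 247.0, 286.6]
eef_rot: [0.0, 0.748, 0.664, -0.0]
ft_force: [-0.6, -4.4, -7.4]
width: 12.5
finger_force: 79.6
```

step_arm(rows=[[0,0,-0.003,0,0,0,1],[0,0,-0.003,0,0,0,1],[0,0,-0.003,0,0,0,1],[0,0,-0.003,0,0,0,1],[0,0,0,0,0,0,1]])

```text
time: 11.92
tool_pos: [523.1, 247.2, 293.0]
eef_rot: [0.0, 0.748, 0.664, 0.0]
ft_force: [-1.7, -5.0, -8.2]
width: 12.7
finger_force: 79.6
```

step_arm(rows=[[0,0,-0.01,0,0,0,1],[0,0,-0.015,0,0,0,1],[0,0,-0.02,0,0,0,1],[0,0,-0.02,0,0,0,1],[0,0,-0.02,0,0,0,1]])

```text
time: 12.33
tool_pos: [523.2, 248.7, 337.1]
eef_rot: [-0.0, 0.748, 0.664, 0.002]
ft_force: [0.4, -0.4, -6.4]
width: 12.4
finger_force: 79.8
```

step_arm(rows=[[0,0,-0.02,0,0,0,1],[0,0,-0.01,0,0,0,1],[0,0,0,0,0,0,1],[0,0,0,0,0,0,1],[0,0,0,0,0,0,1]])

```text
time: 12.75
tool_pos: [522.6, 247.3, 349.2]
eef_rot: [-0.0, 0.748, 0.664, -0.001]
ft_force: [-0.5, -0.2, -6.7]
width: 12.4
finger_force: 79.7
```

```bash
python3 - <<'E'
from h import *
s=state(); print(s["tool_pos"],s["ft_force"],s["ft_torque"],s["qpos"].round(2))
im=capture("scene")[:,:,::-1]; w=capture("wrist")[:,:,::-1]
a=cv2.resize(im[110:260,280:440],(520,487),interpolation=cv2.INTER_CUBIC); 
b=cv2.resize(w[20:320,200:440],(280,487))
cv2.imwrite("pics/s2.png",cv2.convertScaleAbs(np.hstack([a,b]),alpha=1.4,beta=15))
E
```

```text
[522.57438902 247.26040911 349.24250696] [-0.51437839 -0.21802539 -6.74817612] [0.03419019 0.01348785 0.02061864] [-0.84  0.38  0.54  1.36 -0.19  1.46 -0.43]
```

View pics/s2.png

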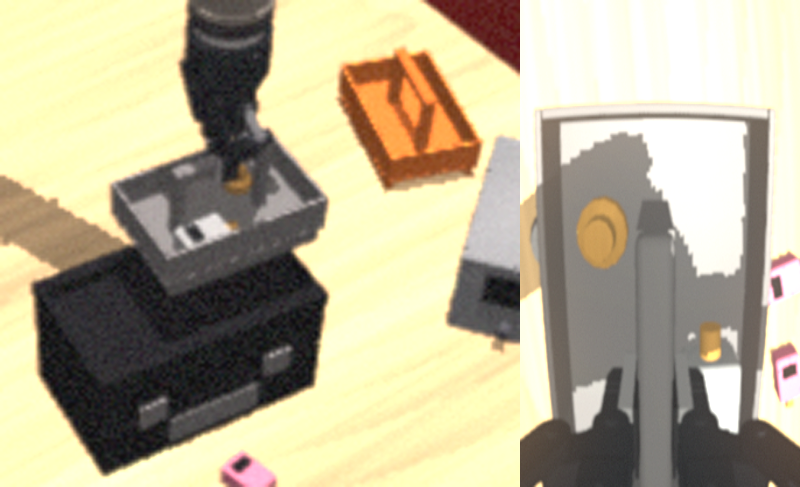

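The tote is free and level, with the pump and valve inside. Next I'll carry it to the mat.

step_arm(rows=[[-0.02,0.001,0,0,0,0,1],[-0.03,0.002,0,0,0,0,1],[-0.04,0.002,0,0,0,0,1],[-0.05,0.003,0,0,0,0,1],[-0.05,0.003,0,0,0,0,1]])

```text
time: 13.27
tool_pos: [516.6, 149.3, 349.7]
eef_rot: [0.0, 0.748, 0.663, -0.001]
ft_force: [0.4, -0.4, -6.1]
width: 12.5
finger_force: 79.8
```

step_arm(rows=[[-0.05,0.003,0,0,0,0,1],[-0.05,0.003,0,0,0,0,1],[-0.05,0.003,0,0,0,0,1],[-0.05,0.003,0,0,0,0,1],[-0.05,0.003,0,0,0,0,1]])

```text
time: 13.68
tool_pos: [508.5, 23.6, 350.0]
eef_rot: [0.0, 0.749, 0.663, -0.0]
ft_force: [0.1, -0.6, -6.2]
width: 12.4
finger_force: 79.8
```

step_arm(rows=[[-0.05,0.003,0,0,0,0,1],[-0.05,0.003,0,0,0,0,1],[-0.05,0.003,0,0,0,0,1],[-0.05,0.003,0,0,0,0,1],[-0.05,0.003,0,0,0,0,1]])

```text
time: 14.1
tool_pos: [500.5, -101.1, 350.1]
eef_rot: [-0.0, 0.749, 0.663, -0.0]
ft_force: [0.2, -0.4, -5.7]
width: 12.5
finger_force: 79.8
```

step_arm(rows=[[-0.05,0.003,0,0,0,0,1],[-0.05,0.003,0,0,0,0,1],[-0.04,0.002,0,0,0,0,1],[-0.04,0.002,0,0,0,0,1],[-0.03,0.001,0,0,0,0,1]])

```text
time: 14.52
tool_pos: [492.6, -206.9, 350.2]
eef_rot: [0.0, 0.75, 0.662, -0.001]
ft_force: [-0.6, -0.4, -7.0]
width: 12.4
finger_force: 79.8
```

step_arm(rows=[[-0.03,0.001,0,0,0,0,1],[-0.02,0,0,0,0,0,1],[-0.02,0,0,0,0,0,1],[-0.01,0,0,0,0,0,1],[0,0,0,0,0,0,1]])

```text
time: 14.93
tool_pos: [489.9, -244.2, 350.0]
eef_rot: [0.0, 0.749, 0.663, -0.001]
ft_force: [0.4, -0.2, -5.8]
width: 12.5
finger_force: 79.8
```

step_arm(rows=[[0,0,0.02,0,0,0,1],[0,0,0.04,0,0,0,1],[0,0,0.05,0,0,0,1],[0,0,0.05,0,0,0,1],[0,0,0.05,0,0,0,1]])

```text
time: 15.35
tool_pos: [491.3, -240.3, 243.1]
eef_rot: [-0.001, 0.747, 0.665, 0.001]
ft_force: [-0.5, -0.3, -6.8]
width: 12.4
finger_force: 79.8
```

step_arm(rows=[[0,0,0.05,0,0,0,1],[0,0,0.04,0,0,0,1],[0,0,0.03,0,0,0,1],[0,0,0.02,0,0,0,1],[0,0,0.01,0,0,0,1]])

```text
time: 15.77
tool_pos: [490.4, -240.4, 167.7]
eef_rot: [-0.002, 0.747, 0.664, -0.0]
ft_force: [0.4, 0.7, -5.2]
width: 12.8
finger_force: 79.7
```

step_arm(rows=[[0,0,0.004,0,0,0,1],[0,0,0.004,0,0,0,1],[0,0,0.004,0,0,0,1],[0,0,0,0,0,0,1],[0,0,0,0,0,0,1]])

```text
time: 16.18
tool_pos: [491.2, -242.6, 164.6]
eef_rot: [0.001, 0.748, 0.664, 0.0]
ft_force: [0.4, 0.1, -6.3]
width: 12.3
finger_force: 79.8
```

step_arm(rows=[[0,0,0.004,0,0,0,1],[0,0,0.004,0,0,0,1],[0,0,0.004,0,0,0,1],[0,0,0.004,0,0,0,1],[0,0,0,0,0,0,1]])

```text
time: 16.6
tool_pos: [490.5, -242.1, 155.3]
eef_rot: [-0.001, 0.748, 0.664, -0.0]
ft_force: [0.6, 0.4, -6.5]
width: 12.4
finger_force: 79.8
```

step_arm(rows=[[0,0,0.002,0,0,0,1],[0,0,0.002,0,0,0,1],[0,0,0.002,0,0,0,1],[0,0,0.002,0,0,0,1],[0,0,0,0,0,0,1]])

```text
time: 17.02
tool_pos: [490.7, -242.3, 151.6]
eef_rot: [-0.0, 0.748, 0.664, -0.0]
ft_force: [0.0, -0.9, -6.2]
width: 12.7
finger_force: 79.8
```

step_arm(rows=[[0,0,0.002,0,0,0,1],[0,0,0.002,0,0,0,1],[0,0,0,0,0,0,1],[0,0,0,0,0,0,1],[0,0,0,0,0,0,1]])

```text
time: 17.43
tool_pos: [490.8, -243.0, 150.6]
eef_rot: [0.0, 0.748, 0.664, 0.0]
ft_force: [-2.5, -0.3, 1.4]
width: 12.5
finger_force: 80.7
```

step_arm(force=20, rows=[[0,0,0.001,0,0,0,1],[0,0,0,0,0,0,1],[0,0,0,0,0,0,-0.2],[0,0,0,0,0,0,-0.2],[0,0,0,0,0,0,-0.2]])

```text
time: 17.85
tool_pos: [491.8, -242.3, 149.7]
eef_rot: [0.001, 0.748, 0.664, 0.001]
ft_force: [0.0, -0.1, 0.6]
width: 48.1
finger_force: 0.0
```

step_arm(rows=[[0,0,0,0,0,0,-0.2],[0,0,0,0,0,0,-0.2],[0,0,0,0,0,0,-0.2],[0,0,-0.01,0,0,0,-0.2],[0,0,-0.02,0,0,0,-0.2]])

```text
time: 18.27
tool_pos: [490.1, -241.9, 163.8]
eef_rot: [-0.001, 0.748, 0.664, -0.001]
ft_force: [0.1, 0.3, 0.0]
width: 50.7
finger_force: 0.0
```

step_arm(rows=[[0,0,-0.04,0,0,0,-0.2],[0,0,-0.05,0,0,0,-0.2],[0,0,-0.06,0,0,0,-0.2],[0,0,-0.06,0,0,0,-0.2],[0,0,-0.04,0,0,0,-0.2]])

```text
time: 18.68
tool_pos: [491.4, -243.4, 293.5]
eef_rot: [0.002, 0.748, 0.663, 0.001]
ft_force: [1.5, -0.2, 0.2]
width: 51.1
finger_force: 0.0
```

```bash
python3 - <<'E'
from h import *
s=state(); print(s["tool_pos"],s["ft_force"],s["width"])
im=capture("scene")[:,:,::-1]; w=capture("wrist")[:,:,::-1]
a=cv2.resize(im[200:350,130:290],(480,450),interpolation=cv2.INTER_CUBIC); 
b=cv2.resize(w[20:380,180:440],(320,450))
cv2.imwrite("pics/s3.png",cv2.convertScaleAbs(np.hstack([a,b]),alpha=1.4,beta=15))
E
```

```text
[ 491.4143496  -243.3584973   293.54922244] [ 1.47286009 -0.19651979  0.17982155] 51.079975181817595
```

View pics/s3.png

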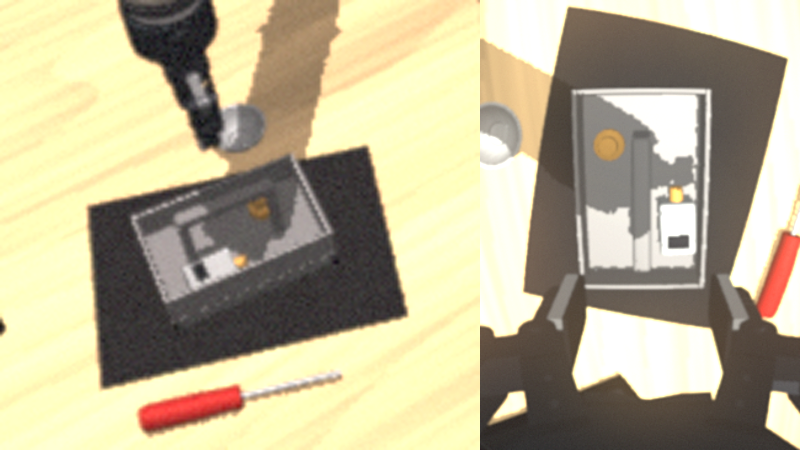

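The tote stands upright in the middle of the mat with the pump and valve inside. The screwdriver and dish are where they were, and the gripper is clear.

step_arm(rows=[[0,0,0,0,0,0,-0.2],[0,0,0,0,0,0,-0.2],[0,0,0,0,0,0,-0.2],[0,0,0,0,0,0,-0.2],[0,0,0,0,0,0,-0.2]])

```text
time: 19.2
tool_pos: [490.5, -242.1, 288.4]
eef_rot: [-0.001, 0.748, 0.664, -0.001]
ft_force: [0.5, -0.4, -0.2]
width: 51.1
finger_force: 0.0
```

```bash
python3 -c "
from cell import *
print(close_job())"
```

```text
the job is handed in; nothing more can be done
None
```

The tote came free towards the pile's +y end; I lifted it off and set it down gently near the middle of the mat, upright with the pump and valve inside, and handed the job in at about 19 s (no verdict was returned).

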